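Open the charging locker with the hooked, sagging bolt

ROBOT

A 7-joint arm with a two-finger parallel gripper is mounted at the origin on a cart in front of the work surface, level with it; the furniture and walls round the work are solid. World frame = base frame: x ahead of the robot, y to its left, z up, the work surface at z = 0. Lengths are in m, angles in rad, forces in N, time in s.
With the tool pointing down it reaches from about 0.4 to 0.85 m from the base axis. Payload 4.5 kg.
Tool frame: the origin (TCP) lies on the front face of the gripper's body, between the roots of the fingers; the fingertips stand 73 mm ahead of it and the grasp point (between the pads) lies 54 mm ahead of it; z points along the fingers, y is the line along which they close (so a half turn about z gives the same grasp; the last joint's range is limited). The gripper opens to 85 mm and grips with 20 to 120 N. Pads are 22 mm wide; open, the fingers measure 114 mm over their backs; the gripper's body (76 mm by 85 mm) begins 54 mm behind the grasp point. The pads swing forward as they close: fully open they stand 13 mm farther back than shut.
Start: joints at [-1.085, 0.689, -0.195, 1.565, 0.157, 0.902, -0.215], TCP at [0.273, 0.562, 0.304] pointing down, gripper open.
Joint ranges: [-3.01, 3.01], [-0.46, 2.08], [-1.47, 1.51], [0.13, 2.56], [-1, 4.14], [0.04, 2.09], [-2.66, 2.66]. Speed limits (rad/s): [2.57, 2.57, 3.14, 3.14, 3.14, 3.14, 3.14].

INTERFACE

Orientations are given as a 3x3 rotation matrix whose columns are the frame's x, y, z axes.
In Python, from rig import sensors, eyes, arm, look_for gives the robot as it stands. The module is installed in compiled form; this text tells all that it offers.
- The arm moves only by the tool drive_tool, never from a script. Its argument "plan" is a list of rows, each a list of 5 numbers: the finger opening in mm, from 0 to 85.4, then the shift along the tool's x, y, z in fractions of the full range, 1 being 600 mm, then the turn about the tool's z in normalised numbers (1 is pi rad). A call has 1 to 12 rows; each row is the pose to reach, as a shift and turn from the pose commanded when the call began, along the tool's axes at that moment; what a row does not reach only later rows make up. A row lasts 1/10 s, in which the tool goes at most 50 mm and 8.59 degrees, less where a joint would pass 70% of its speed; a pose out of reach is approached as far as the arm can. A call with a gripper value outside its range is refused whole. The fingers move at their own pace and stop on an object; "newtons" is the grip in N (left out, the last holds). Time passes only in rows, so rows that repeat a pose let the fingers close. It gives the time, the measured TCP pose, the force, the opening and the grip force at its end, in the units of the state.
- sensors.observe(): the state, without advancing time (a new reading comes with each control period).
- eyes.grab_frame(name): name is "side" or "top"; returns (picture, depth): 400x640x3 uint8, red, green, blue; 400x640 float32, m along the optical axis (not along the pixel's ray), 0 where there is no reading.
- eyes.calibration(name): a dict with "fx", "fy", "cx", "cy" (pixels), "distortion" ([k1, k2, p1, p2, k3] as OpenCV has them; the pictures are not rectified), "T" (4x4, takes a point from camera to world coordinates). Camera axes: x right, y up, looking along -z (the intrinsics and any distortion apply to the point x, -y, -z); pixel columns grow to the right and rows downward; lengths in m; the calibration is good to about 2 mm. A picture is of the moment at which its call begins. calibration takes no time and is no camera call.
- arm.job_done(): hands the job in; it is judged then, once.
Trained networks look in the newest picture that a camera, given by its name, has taken for a name from the list of things; names that differ only in an ending like _2 or _b are one class to them, and where a whole thing is asked for, a point or a joint stands for the part that bears it (a point fixed in the world has none). Each returns a list of dicts, best first, with "p" (0 to 1); they miss things now and then, are a little off and sometimes report something else, mostly with a low value. They report only what shows in the picture. A call takes as long as a camera call. They do not tell look-alikes from the thing itself.
- look_for(camera, name): "centre" ([x, y, z] in m, in the coordinates of the camera as it stood for that picture, good to about 4 mm: the middle of the surface that is visible of it).
The state is a dict: "time_s": time; "joint_pos": joint angles; "joint_vel": joint speeds; "joint_torque": joint torques, N m; "tool_pos": TCP position; "orientation": TCP orientation; "force": force on the tool from outside, world axes, zero at the start; "torque": the same for the moment, N m; "finger_gap": finger opening in m; "finger_force": force on a finger pad.
Only numpy, scipy, OpenCV 4.12 (cv2) and the standard library are available. Lean on these libraries where they do the work, as an engineer would, in place of code of your own. Each camera call takes 0.05 s, during which the arm holds its last target. There are 200 camera calls.

TASK

Hold the charging locker open for me, please. First pick up the flat cell that lies in the way of its gate and lay it flat in the metal tray; then draw the gate's sagging bolt back - its hooked nose hangs behind the bent-up lip of the keeper, so lift the knob a little while you pull instead of forcing it - and swing the gate about 45 degrees open. It is sprung and falls shut, so finish while still holding it ajar like that with the bolt drawn back, and leave everything else on the bench where it is.

Things in the scene. Friction and masses are not known exactly. Their poses are not given: they have to be found in the camera images.
- locker: grey sheet-steel charging locker, 212 wide x 75 deep x 150 mm high, fixed on the bench; origin = centre of its underside, x points to its back, y to its hinge side (the robot's left), z up. A gate of dark frame and steel bars fills its front; the gate's front face lies 47.5 mm in front of the origin (at x = -47.5 mm). The latch post with the keeper is at the -y end.
- gate: the gate's leaf (with the bolt on it), 166 mm wide, 146 mm high, 10 mm thick, its lower edge 2.5 mm above the bench so that it sweeps away anything flat in its path. Origin on the hinge axis at bench height, axes as the locker's when shut (leaf extends along its -y, its front looks along -x).
- hinge_axis (a point): point on the gate's upright hinge axis, 118 mm above the bench, 92 mm to the +y side and 42.5 mm in front of the locker's origin; the leaf reaches 170 mm from it
- gate_hinge (a joint): opening angle of the gate, rad: 0 shut, grows as its latch end swings out to the robot (clockwise from above), stop at 1.5. Springs pull it shut with 0.1 N m at 0, 0.3 N m at 0.8.
- bolt: the barrel bolt: a level 10 mm steel rod on the upper part of the gate's front, 11 mm in front of the leaf, with a black knob that sticks out towards the robot. Its nose reaches into the keeper on the latch post and has a down-turned hook, 8 mm long and hanging 9 mm below the rod.
- bolt_knob (a point): middle of the bolt's knob: a black cylinder 14 mm thick, 24 mm long, pointing straight out of the gate (along its -x), with a 17 mm end flange. At the start it is about 113 mm above the bench, 35 mm before the gate's face, 125 mm from the hinge axis along the leaf. The rod's guides end 16 mm behind it, the gate's top is 33 mm higher. Pinch it from above, fingers closing along the gate.
- bolt_slide (a joint): how far the bolt is drawn back towards the hinge, m: 0 to 0.034; up to 3 mm at the start. It catches the keeper's lip at about 5 mm unless lifted; from 0.024 on it is clear of the keeper. Rubs with 2 N and stays where it is left.
- bolt_lift (a joint): how far the bolt is tipped up, rad, about its rear guide (35 mm from the hinge axis): 0 sagging by its weight, stop at 0.125. The hook clears the lip above about 0.06, which is 5 to 6 mm of lift at the knob; 7 to 9 mm is right, about 11 mm meets the stop. Takes about 1 N. It sags back if let go.
- keeper: the aluminium keeper on the latch post, a fixed loop 23 mm wide round the bolt's nose; the edge of its floor towards the gate is bent up into a lip in front of the hook. Origin = middle of the loop.
- cell: flat black pouch cell 40 x 88 x 4 mm (with a thin flex tail at its -y end), loose on the bench in front of the gate, in its path: its middle 120 to 130 mm before the gate's face, long side roughly square to it. Origin: underside, 9 mm from its middle towards the tail; x along its 40 mm width, y along its length. Pinch it across the 40 mm.
- cell_middle (a point): middle of the flat cell's 40 x 88 mm body, half way up its 4 mm
- tray: shallow pressed metal tray, 179 x 96 mm outside, rim 16 mm high, inside about 174 x 92 mm, fixed on the bench; a thing in it lies at bench height. Origin = centre of its underside, x along its length.
- driver_yellow: bystander: screwdriver with yellow handle, 160 mm
- esd_cup: bystander: shallow steel screw dish, 66 mm across
- rosin_tin: bystander: small brown round tin, 30 mm
- multimeter: bystander: orange multimeter, 118 x 78 mm
Not all that is in view belongs to the job. There is more than one size of the cell; the job needs the larger.

How it is judged:
On the way, in this order (a step that is already met when the one before it is completed fails the run):
1. the flat cell lies flat in the tray and is let go, the gate still shut (x of cell_middle in the frame of tray between -0.075 and 0.075 m and y of cell_middle in the frame of tray between -0.04 and 0.04 m and height (world z) of cell_middle below 0.009 m and angle between cell's own z axis and vertical below 0.12 rad and linear speed of cell below 0.03 m/s and contact force between the fingers and cell below 0.1 N and value of joint gate_hinge below 0.05 rad), for 0.2 s.
2. the bolt is drawn back clear of the keeper (value of joint bolt_slide above 0.023 m), for 0.1 s.
At the end, for the whole second after the job is handed in: the fingers hold the gate or its bolt (contact over 0.5 N), the gate stands still between 0.6 and 1.0 rad open, the bolt is drawn back by more than 20 mm, and the flat cell lies flat at rest in the tray (value of joint gate_hinge between 0.6 and 1 rad and velocity of joint gate_hinge between -0.1 and 0.1 rad/s and contact force between the fingers and gate above 0.5 N and value of joint bolt_slide above 0.02 m and x of cell_middle in the frame of tray between -0.075 and 0.075 m and y of cell_middle in the frame of tray between -0.04 and 0.04 m and height (world z) of cell_middle below 0.009 m and angle between cell's own z axis and vertical below 0.12 rad and linear speed of cell below 0.03 m/s); the arm keeps its last pose, push and grip.
It fails at once if the bolt was forced against the keeper (over 30 N) (contact force between bolt and keeper above 30 N).
It fails at once if the gate was swung against the flat cell (contact force between gate and cell above 0.5 N).
It fails at once if a bystander was pushed more than 25 mm (distance of any of driver_yellow, esd_cup, rosin_tin, multimeter from where it was at the start of the episode above 0.025 m).
It also fails if it takes over 58 s, if anything falls off the work surface, if the arm or the gripper's body presses on something with over 40 N, if the wrist force passes 120 N, or if a joint passes its speed limit or range.

## Working session

There is one attempt and no reset: what is moved stays moved. The work goes in short steps, Python scripts to look and compute and a tool call to move; the robot and the scene stay as the last step left them, time stands still between calls to the robot, and variables do not carry over. Pictures are saved under pics/ and viewed, at most 10 in all, crops included, and the job is handed in when it is done.

Besides the shell and the picture viewer there is one more tool, called as name(argument=value, ...) on one line, values as JSON. drive_tool: Moves the arm, as the interface text tells. Its arguments: {"type":"object","properties":{"plan":{"type":"array"},"newtons":{"type":"number"}},"required":["plan"]}

```bash
mkdir -p pics
cat > h.py <<'E'
import numpy as np, cv2
from rig import sensors, eyes, arm, look_for
def w(cam,p):
    T=np.array(eyes.calibration(cam)["T"]); return (T@np.r_[p,1])[:3]
def cloud(cam,depth):
    c=eyes.calibration(cam);K=np.array([[c["fx"],0,c["cx"]],[0,c["fy"],c["cy"]],[0,0,1]])
    v,u=np.mgrid[0:400,0:640]
    q=cv2.undistortPoints(np.stack([u,v],-1).reshape(-1,1,2).astype(float),K,np.array(c["distortion"],float)).reshape(400,640,2)
    P=np.stack([q[...,0]*depth,-q[...,1]*depth,-depth],-1)
    T=np.array(c["T"]); P=P@T[:3,:3].T+T[:3,3]; P[depth==0]=np.nan
    return P
E
python3 - <<'E'
from h import *
s=sensors.observe();print(s["time_s"],np.round(s["orientation"],3).tolist(),s["finger_gap"])
for c in ("top","side"):
    im,d=eyes.grab_frame(c);cv2.imwrite(f"pics/{c}0.png",im[...,::-1]);np.save(c+"0.npy",d)
    print(c,np.round(eyes.calibration(c)["T"],3).tolist())
    for n in ("locker","bolt_knob","cell","tray","keeper","bolt"):
        for r in look_for(c,n)[:3]: print(n,round(r["p"],2),np.round(w(c,r["centre"]),3))
E
```

```text
0.0 [[-0.9, 0.437, -0.001], [0.437, 0.9, -0.002], [-0.0, -0.002, -1.0]] 0.0853130674502346
top [[-0.01, 0.99, -0.139, 0.379], [-1.0, -0.012, -0.014, 0.242], [-0.016, 0.139, 0.99, 1.177], [0.0, 0.0, 0.0, 1.0]]
locker 0.77 [0.593 0.384 0.151]
bolt_knob 0.6 [0.549 0.355 0.119]
cell 0.82 [0.434 0.339 0.006]
cell 0.81 [0.456 0.219 0.001]
cell 0.31 [0.564 0.391 0.123]
tray 0.78 [ 0.478 -0.136 -0.   ]
keeper 0.46 [0.552 0.295 0.141]
bolt 0.66 [0.557 0.359 0.119]
side [[0.999, 0.012, -0.05, 0.458], [-0.05, 0.466, -0.883, -0.858], [0.013, 0.884, 0.466, 0.673], [0.0, 0.0, 0.0, 1.0]]
locker 0.72 [0.602 0.291 0.118]
locker 0.36 [0.562 0.37  0.118]
bolt_knob 0.44 [0.549 0.352 0.115]
cell 0.49 [0.431 0.34  0.007]
cell 0.38 [0.461 0.218 0.002]
cell 0.24 [0.547 0.352 0.115]
tray 0.69 [ 0.471 -0.133  0.002]
tray 0.54 [0.431 0.338 0.002]
tray 0.4 [0.565 0.369 0.116]
keeper 0.63 [0.553 0.292 0.112]
bolt 0.49 [0.547 0.354 0.114]
```

View pics/top0.png

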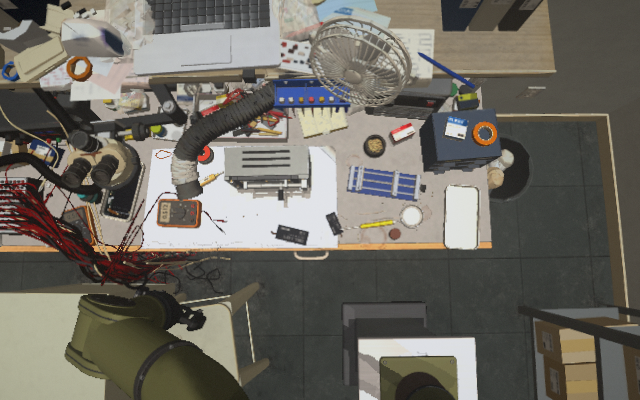

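View pics/side0.png

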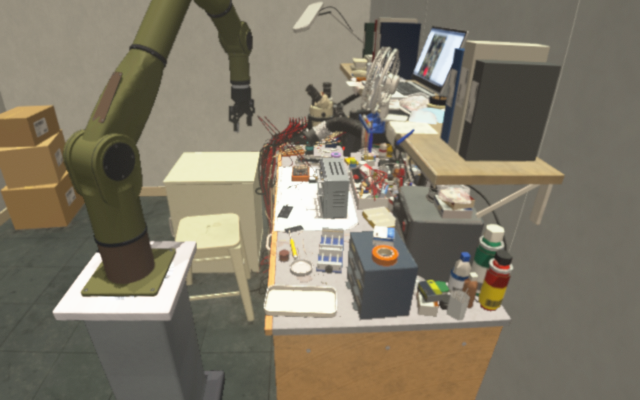

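The top picture shows the large cell at (291,234), the small one at (334,222), the locker at (268,168), its bolt at about (278,190), and the tray at (462,217). The side picture shows the tray at (302,301) and the locker at (333,190). Next I'll measure these.

Run:
```python
from h import *
d=np.load("top0.npy");P=cloud("top",d);im=cv2.imread("pics/top0.png")
g=im.max(2)
def rect(name,m):
    xy=P[m][:,:2];xy=xy[np.isfinite(xy).all(1)]
    (c,s,a)=cv2.minAreaRect((xy*1000).astype(np.float32));print(name,m.sum(),np.round(c,1),np.round(s,1),a, np.round(np.nanmedian(P[m][:,2]),4))
def comp(mask,seed):
    n,l=cv2.connectedComponents(mask.astype(np.uint8)); k=l[seed[1]-3:seed[1]+4,seed[0]-3:seed[0]+4];k=k[k>0]
    return l==np.bincount(k).argmax()
box=np.zeros(g.shape,bool);box[212:250,260:345]=1
c=comp((g<80)&box,(291,236));rect("cell+tail",c)
body=cv2.morphologyEx(c.astype(np.uint8),cv2.MORPH_OPEN,np.ones((5,5)))>0;rect("cell body",body)
rect("small",comp((g<80)&box,(334,222)))
b=np.zeros(g.shape,bool);b[175:255,435:490]=1
rect("tray",comp((g>170)&b,(462,217)))
z=P[...,2];b=np.zeros(g.shape,bool);b[130:215,215:320]=1
rect("locker top",b&(z>.140)&(z<.165))
rect("locker >.10",b&(z>.10)&(z<.132))
m=b&(z>.135)&(z<.17);ys=P[m]
# top front edge: min x per y bin
for y in np.arange(.27,.49,.015):
    q=ys[abs(ys[:,1]-y)<.005]
    if len(q): print(round(y,3),np.round([q[:,0].min(),q[:,0].max()],4))
m=b&(z>.09)&(z<.135);ys=P[m];print(len(ys));
for y in np.arange(.27,.49,.01):
    q=ys[abs(ys[:,1]-y)<.005]
    if len(q): print(round(y,3),np.round([q[:,0].min(),q[:,0].max()],4), np.round(q[q[:,0].argmin(),2],3))
cv2.imwrite("pics/crop.png",cv2.resize(im[135:250,210:350],None,fx=5,fy=5,interpolation=cv2.INTER_CUBIC))
print(im[234,285:297].tolist()[::4])
```

```text
cell+tail 300 [431.4 339.9] [86.5 36.6] 76.08673858642578 0.0044
cell body 147 [434.2 352.1] [23.2 62.9] 4.2873430252075195 0.0046
small 146 [460.5 219.9] [61.2 24.5] 22.840606689453125 0.0032
tray 3618 [ 512.9 -228.8] [231.9 384.9] 12.803125381469727 0.0011
locker top 2865 [596.9 392. ] [212.9 106.9] 89.63956451416016 0.1499
locker >.10 511 [561.2 377.4] [104.9 226.1] 17.275836944580078 0.1192
0.285 [0.5627 0.6485]
0.3 [0.5429 0.649 ]
0.315 [0.5639 0.6462]
0.33 [0.5637 0.6465]
0.345 [0.5468 0.6474]
0.36 [0.5634 0.6481]
0.375 [0.5633 0.6474]
0.39 [0.5604 0.6476]
0.405 [0.563  0.6492]
0.42 [0.5629 0.648 ]
0.435 [0.5627 0.6459]
0.45 [0.5623 0.6464]
0.465 [0.5621 0.6469]
0.48 [0.5622 0.6473]
592
0.28 [0.5646 0.6344] 0.119
0.29 [0.5416 0.6448] 0.134
0.3 [0.5415 0.5626] 0.101
0.31 [0.5424 0.5709] 0.096
0.32 [0.5475 0.5641] 0.116
0.33 [0.5479 0.5651] 0.113
0.34 [0.5446 0.5634] 0.12
0.35 [0.5142 0.5634] 0.116
0.36 [0.5142 0.5635] 0.117
0.37 [0.5476 0.5633] 0.119
0.38 [0.5475 0.564 ] 0.12
0.39 [0.5478 0.5639] 0.119
0.4 [0.5478 0.5635] 0.12
0.41 [0.5479 0.5639] 0.12
0.42 [0.5477 0.5623] 0.122
0.43 [0.5476 0.5622] 0.123
0.44 [0.5438 0.5623] 0.115
0.45 [0.5432 0.5619] 0.12
0.46 [0.5604 0.5629] 0.126
0.47 [0.5621 0.5639] 0.118
0.48 [0.5581 0.5714] 0.127
[[64, 61, 62], [70, 69, 71], [70, 67, 69]]
```

View pics/crop.png

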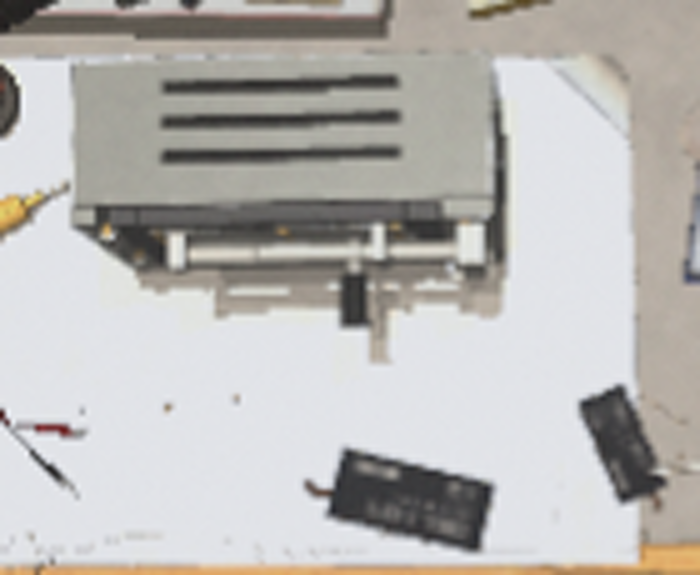

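The crop shows the large cell with its middle at crop (411,500). Its tail is on the left (+y), and its long axis lies about 14° off world y. The knob is at crop (354,298). I'll move over the cell and measure the tray.

Careful with the scale: shifts go in shares of 600 mm and turns go in shares of pi rad. That gives: -240 mm is -0.4, 154 mm is 0.2567, 1.361 rad is 0.4332.

drive_tool(plan=[[70, -0.04, -0.0217, 0.025, 0.0433], [70, -0.08, -0.0433, 0.0517, 0.0866], [70, -0.12, -0.065, 0.0767, 0.1299], [70, -0.16, -0.0867, 0.1033, 0.1732], [70, -0.2, -0.1083, 0.1283, 0.2165], [70, -0.24, -0.13, 0.1533, 0.2601], [70, -0.28, -0.1517, 0.18, 0.3033], [70, -0.32, -0.1733, 0.205, 0.3466], [70, -0.36, -0.195, 0.2317, 0.3899], [70, -0.4, -0.2175, 0.2567, 0.4332], [70, -0.4, -0.2175, 0.2567, 0.4332], [70, -0.4, -0.2175, 0.2567, 0.4332]])

```text
time_s: 1.9
tool_pos: [0.4321, 0.3399, 0.1497]
orientation: [[0.24, 0.971, -0.0], [0.971, -0.24, -0.0], [-0.0, -0.0, -1.0]]
force: [0.4, -0.4, -0.8]
finger_gap: 0.0702
finger_force: 0.0
```

Run:
```python
from h import *
P=cloud("top",np.load("top0.npy"));z=P[...,2]
b=np.zeros(z.shape,bool);b[172:262,435:488]=1
m=b&(z>.008)&(z<.03)
print(m.sum(),[np.round(v,1) for v in cv2.minAreaRect((P[m][:,:2]*1000).astype(np.float32))])
for lo in (1,5,50,95,99):print(lo,np.percentile(P[m][:,:2],lo,axis=0).round(3))
P=cloud("side",np.load("side0.npy"));z=P[...,2]
m=(z>.008)&(z<.025)&(abs(P[...,0]-.475)<.13)&(abs(P[...,1]+.135)<.075)
print(m.sum(),[np.round(v,1) for v in cv2.minAreaRect((P[m][:,:2]*1000).astype(np.float32))])
s=sensors.observe();print(s["tool_pos"],np.round(s["orientation"],3).tolist(),np.round(s["joint_pos"],2),s["time_s"])
```

```text
271 [array([ 495. , -132.8]), array([223.6, 115.2]), np.float64(4.4)]
1 [ 0.388 -0.186]
5 [ 0.388 -0.184]
50 [ 0.479 -0.117]
95 [ 0.598 -0.083]
99 [ 0.602 -0.073]
489 [array([ 495.1, -134.9]), array([225. , 118.3]), np.float64(3.6)]
[0.4321226  0.33986496 0.14971643] [[0.24, 0.971, -0.0], [0.971, -0.24, -0.0], [-0.0, -0.0, -1.0]] [-0.81  0.83  0.1   1.92 -0.19  0.4  -0.81] 1.9
```

In the tool's units: 78 mm is 0.13, 77 mm is 0.1283.

drive_tool(plan=[[56, 0, 0, 0.05, 0], [56, 0, 0, 0.1, 0], [56, 0, 0, 0.1167, 0], [56, 0, 0, 0.1233, 0], [56, 0, 0, 0.1267, 0], [56, 0, 0, 0.1283, 0], [56, 0, 0, 0.13, 0], [56, 0, 0, 0.13, 0]])

```text
time_s: 2.7
tool_pos: [0.4321, 0.3404, 0.0725]
orientation: [[0.24, 0.971, 0.001], [0.971, -0.24, 0.001], [0.001, 0.001, -1.0]]
force: [0.5, 0.0, 0.7]
finger_gap: 0.0563
finger_force: 0.0
```

In the tool's units: 2 mm is 0.0033, 1 mm is 0.0017.

drive_tool(plan=[[50, 0, 0, 0.0017, 0], [50, 0, 0, 0.0033, 0], [50, 0, 0, 0.0033, 0], [50, 0, 0, 0.0033, 0]])

```text
time_s: 3.1
tool_pos: [0.4318, 0.3401, 0.0699]
orientation: [[0.24, 0.971, -0.0], [0.971, -0.24, 0.0], [0.0, -0.0, -1.0]]
force: [-1.0, -0.2, 0.3]
finger_gap: 0.0501
finger_force: 0.0
```

drive_tool(plan=[[34, 0, 0, 0, 0], [34, 0, 0, 0, 0], [34, 0, 0, 0, 0], [34, 0, 0, 0, 0], [34, 0, 0, 0, 0]], newtons=25)

```text
time_s: 3.6
tool_pos: [0.4325, 0.3405, 0.0714]
orientation: [[0.24, 0.971, 0.002], [0.971, -0.24, 0.001], [0.002, 0.001, -1.0]]
force: [0.7, -1.1, 11.6]
finger_gap: 0.039
finger_force: 29.4
```

In the tool's units: -80 mm is -0.1333, -50 mm is -0.0833.

drive_tool(plan=[[34, 0, 0, -0.0083, 0], [34, 0, 0, -0.0333, 0], [34, 0, 0, -0.0833, 0], [34, 0, 0, -0.1333, 0], [34, 0, 0, -0.1333, 0]])

```text
time_s: 4.1
tool_pos: [0.4335, 0.3412, 0.1539]
orientation: [[0.24, 0.971, 0.005], [0.971, -0.24, 0.004], [0.005, 0.004, -1.0]]
force: [1.0, 1.1, 0.9]
finger_gap: 0.0389
finger_force: 25.5
```

In the tool's units: -450 mm is -0.75, -420 mm is -0.7, 1.328 rad is 0.4227.

drive_tool(plan=[[34, -0.0333, 0.0117, 0, 0.0191], [34, -0.1, 0.035, 0, 0.0573], [34, -0.175, 0.0617, 0, 0.0987], [34, -0.25, 0.0883, 0, 0.1401], [34, -0.325, 0.1133, 0, 0.1814], [34, -0.4, 0.14, 0, 0.2228], [34, -0.475, 0.1667, 0, 0.2642], [34, -0.55, 0.1933, 0, 0.3056], [34, -0.625, 0.22, 0, 0.347], [34, -0.7, 0.245, 0, 0.3883], [34, -0.75, 0.2633, 0, 0.4227], [34, -0.75, 0.2633, 0, 0.4227]])

```text
time_s: 5.3
tool_pos: [0.4775, -0.1409, 0.1503]
orientation: [[1.0, -0.01, 0.002], [-0.01, -1.0, -0.005], [0.002, 0.005, -1.0]]
force: [-0.2, -0.7, -0.5]
finger_gap: 0.0387
finger_force: 25.5
```

Run:
```python
from h import *
s=sensors.observe();print(s["tool_pos"],np.round(s["orientation"],3).tolist(),np.round(s["joint_pos"],2),s["time_s"],s["finger_gap"],s["finger_force"])
im,d=eyes.grab_frame("side");cv2.imwrite("pics/side1.png",cv2.resize(im[180:340,210:410],None,fx=4,fy=4,interpolation=cv2.INTER_CUBIC)[...,::-1])
```

```text
[ 0.47747257 -0.14094013  0.15032189] [[1.0, -0.01, 0.002], [-0.01, -1.0, -0.005], [0.002, 0.005, -1.0]] [ 0.08  0.81  0.19  2.08 -0.47  0.29 -0.92] 5.3 0.03865617718981626 25.528216660022736
```

View pics/side1.png

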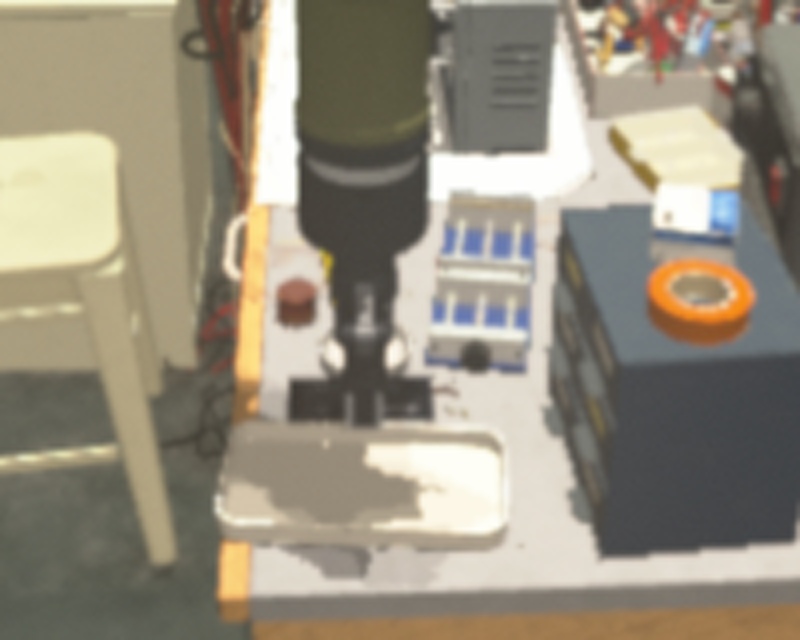

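The cell is held level at (360,395) above the tray, so I'll lower it.

In the tool's units: 77 mm is 0.1283, 75 mm is 0.125.

drive_tool(plan=[[34, 0, 0, 0.05, 0], [34, 0, 0, 0.0917, 0], [34, 0, 0, 0.1133, 0], [34, 0, 0, 0.1217, 0], [34, 0, 0, 0.125, 0], [34, 0, 0, 0.1283, 0], [34, 0, 0, 0.1283, 0]])

```text
time_s: 6.05
tool_pos: [0.4777, -0.1345, 0.0734]
orientation: [[1.0, 0.001, 0.001], [0.001, -1.0, -0.0], [0.001, 0.0, -1.0]]
force: [0.0, 0.5, -0.3]
finger_gap: 0.0389
finger_force: 25.5
```

In the tool's units: -150 mm is -0.25, -130 mm is -0.2167.

drive_tool(plan=[[34, 0, 0, 0.0017, 0], [34, 0, 0, 0.0025, 0], [52, 0, 0, 0.0025, 0], [52, 0, 0, 0.0025, 0], [52, 0, 0, 0.0025, 0], [52, 0, 0, -0.0167, 0], [52, 0, 0, -0.0833, 0], [52, 0, 0, -0.15, 0], [52, 0, 0, -0.2167, 0], [52, 0, 0, -0.25, 0], [52, 0, 0, -0.25, 0], [52, 0, 0, -0.25, 0]])

```text
time_s: 7.25
tool_pos: [0.4773, -0.1343, 0.2234]
orientation: [[1.0, 0.001, 0.001], [0.001, -1.0, 0.0], [0.001, -0.0, -1.0]]
force: [-0.3, 0.0, 0.4]
finger_gap: 0.052
finger_force: 0.0
```

Run:
```python
from h import *
s=sensors.observe();print(s["tool_pos"],np.round(s["orientation"],3).tolist(),s["time_s"],s["finger_gap"],s["finger_force"])
for c in ("side","top"):
    im,d=eyes.grab_frame(c);np.save(c+"2.npy",d);cv2.imwrite(f"pics/{c}2.png",im[...,::-1])
    for n in ("cell","tray","bolt_knob"):
        for r in look_for(c,n)[:3]: print(c,n,round(r["p"],2),np.round(w(c,r["centre"]),3))
im=cv2.imread("pics/side2.png");cv2.imwrite("pics/side2c.png",cv2.resize(im[140:340,250:400],None,fx=4,fy=3,interpolation=cv2.INTER_CUBIC))
# knob from top
P=cloud("top",np.load("top0.npy"));z=P[...,2]
m=(z>.095)&(z<.135)&(P[...,0]<.540)&(P[...,0]>.5)&(abs(P[...,1]-.36)<.05)
print(np.round(P[m],4).tolist())
P=cloud("side",np.load("side0.npy"));z=P[...,2]
m=(z>.095)&(z<.135)&(P[...,0]<.540)&(P[...,0]>.5)&(abs(P[...,1]-.36)<.05)
print(np.round(P[m],4).tolist())
```

```text
[ 0.47728519 -0.13429832  0.22339673] [[1.0, 0.001, 0.001], [0.001, -1.0, 0.0], [0.001, -0.0, -1.0]] 7.25 0.05201391178427938 0.0
side cell 0.73 [ 0.476 -0.135  0.004]
side tray 0.57 [ 0.474 -0.135  0.001]
top cell 0.68 [ 0.472 -0.131  0.005]
top cell 0.67 [ 0.457  0.22  -0.001]
top cell 0.21 [ 0.473 -0.003  0.005]
top tray 0.92 [ 0.463 -0.13  -0.001]
top bolt_knob 0.53 [0.546 0.355 0.118]
top bolt_knob 0.49 [0.564 0.385 0.12 ]
[[0.5398, 0.3617, 0.1184], [0.5395, 0.359, 0.1203], [0.5394, 0.3564, 0.1201], [0.539, 0.3536, 0.1229], [0.5371, 0.3617, 0.119], [0.5364, 0.3586, 0.1232], [0.5367, 0.3563, 0.1212], [0.5368, 0.3538, 0.1204], [0.5367, 0.3512, 0.1208], [0.5349, 0.3619, 0.1165], [0.5341, 0.3588, 0.1217], [0.5339, 0.3561, 0.1231], [0.5343, 0.3539, 0.1198], [0.5341, 0.3512, 0.1213], [0.5315, 0.3613, 0.1219], [0.5318, 0.359, 0.12], [0.5313, 0.3561, 0.123], [0.5315, 0.3537, 0.1211], [0.5322, 0.3517, 0.1163], [0.5294, 0.3617, 0.1185], [0.5293, 0.3591, 0.119], [0.5292, 0.3564, 0.1196], [0.5289, 0.3537, 0.1217], [0.5295, 0.3516, 0.1168], [0.5264, 0.3613, 0.1218], [0.5264, 0.3588, 0.1212],
[... 847 characters left out ...]
, [0.5205, 0.3547, 0.1182], [0.5239, 0.3526, 0.1192], [0.5275, 0.3533, 0.1188], [0.5314, 0.3591, 0.1162], [0.535, 0.3591, 0.1161], [0.5381, 0.3523, 0.1192], [0.5167, 0.3493, 0.1169], [0.5204, 0.3531, 0.1151], [0.5238, 0.3499, 0.1165], [0.5276, 0.3543, 0.1145], [0.5307, 0.3468, 0.1179], [0.5343, 0.3476, 0.1175], [0.5379, 0.3485, 0.117], [0.5169, 0.3526, 0.1114], [0.5203, 0.3486, 0.1133], [0.5242, 0.3558, 0.1099], [0.5274, 0.3497, 0.1127], [0.5309, 0.3493, 0.1128], [0.5345, 0.3491, 0.1129], [0.538, 0.3491, 0.1129], [0.5169, 0.3507, 0.1084], [0.5206, 0.3551, 0.1064], [0.5242, 0.3552, 0.1063], [0.5277, 0.3534, 0.1071], [0.5311, 0.3519, 0.1078], [0.5347, 0.3516, 0.1078], [0.5382, 0.3518, 0.1077]]
```

View pics/side2c.png

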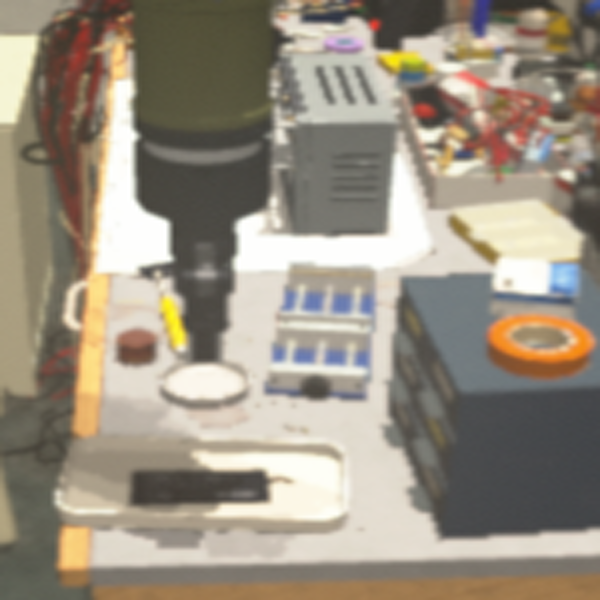

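The cell lies flat in the tray at (200,487) in the crop. I'll go to the knob at about (0.528, 0.357, 0.113) with a half turn, so the gate swing stays within the wrist's range.

In the tool's units: -492 mm is -0.82, 50.5 mm is 0.0842, -1.68 rad is -0.5348.

drive_tool(plan=[[30, 0.0067, -0.05, -0.0083, -0.0446], [30, 0.0133, -0.125, -0.0167, -0.0891], [30, 0.0217, -0.2, -0.025, -0.1337], [30, 0.0283, -0.275, -0.0283, -0.1783], [30, 0.0367, -0.35, -0.0283, -0.2228], [30, 0.0433, -0.425, -0.0283, -0.2674], [30, 0.0517, -0.5, -0.0283, -0.3119], [30, 0.0583, -0.575, -0.0283, -0.3565], [30, 0.0667, -0.65, -0.0283, -0.4011], [30, 0.0733, -0.725, -0.0283, -0.4456], [30, 0.08, -0.7917, -0.0283, -0.4902], [30, 0.0842, -0.82, -0.0283, -0.5348]])

```text
time_s: 8.85
tool_pos: [0.5261, 0.363, 0.2394]
orientation: [[-0.121, 0.993, -0.001], [0.993, 0.121, 0.004], [0.004, -0.0, -1.0]]
force: [-0.5, -0.0, -0.2]
finger_gap: 0.0301
finger_force: 0.0
```

In the tool's units: -1.46 rad is -0.4647.

drive_tool(plan=[[30, 0, 0, 0, -0.0446], [30, 0, 0, 0, -0.0891], [30, 0, 0, 0, -0.1337], [30, 0, 0, 0, -0.1783], [30, 0, 0, 0, -0.2228], [30, 0, 0, 0, -0.2674], [30, 0, 0, 0, -0.3119], [30, 0, 0, 0, -0.3565], [30, 0, 0, 0, -0.4011], [30, 0, 0, 0, -0.4456], [30, 0, 0, 0, -0.4647], [30, 0, 0, 0, -0.4647]])

```text
time_s: 10.05
tool_pos: [0.5275, 0.3569, 0.2393]
orientation: [[-1.0, 0.001, -0.001], [0.001, 1.0, -0.0], [0.001, -0.0, -1.0]]
force: [0.2, 0.1, -1.1]
finger_gap: 0.0298
finger_force: 0.0
```

Run:
```python
from h import *
s=sensors.observe();print(s["tool_pos"],np.round(s["orientation"],3).tolist(),np.round(s["joint_pos"],2),s["time_s"],s["finger_gap"],s["force"])
```

```text
[0.52750578 0.35685852 0.23926244] [[-1.0, 0.001, -0.001], [0.001, 1.0, -0.0], [0.001, -0.0, -1.0]] [-0.44  0.81 -0.42  1.58  0.41  0.85  0.55] 10.05 0.029780178574488975 [ 0.20221972  0.13071479 -1.06855255]
```

In the tool's units: 72 mm is 0.12, 68 mm is 0.1133.

drive_tool(plan=[[30, 0, 0, 0.0417, 0], [30, 0, 0, 0.075, 0], [30, 0, 0, 0.1, 0], [30, 0, 0, 0.1133, 0], [30, 0, 0, 0.12, 0], [30, 0, 0, 0.12, 0]])

```text
time_s: 10.65
tool_pos: [0.5275, 0.3575, 0.1678]
orientation: [[-1.0, 0.001, -0.0], [0.001, 1.0, 0.0], [0.0, 0.0, -1.0]]
force: [0.5, 0.6, 0.2]
finger_gap: 0.0298
finger_force: 0.0
```

drive_tool(plan=[[20, 0, 0, 0, 0], [10, 0, 0, 0, 0], [8, 0, 0, 0, 0], [8, 0, 0, 0, 0], [8, 0, 0, 0, 0]], newtons=40)

```text
time_s: 11.15
tool_pos: [0.5278, 0.3578, 0.1685]
orientation: [[-1.0, 0.001, 0.001], [0.001, 1.0, 0.001], [-0.001, 0.001, -1.0]]
force: [0.9, 0.5, 2.6]
finger_gap: 0.0133
finger_force: 38.9
```

In the tool's units: -8 mm is -0.0133, -6 mm is -0.01.

drive_tool(plan=[[8, 0, 0, -0.005, 0], [8, 0, 0, -0.01, 0], [8, 0, 0, -0.0133, 0], [8, 0, 0, -0.0133, 0], [8, 0, 0, -0.0133, 0]])

```text
time_s: 11.65
tool_pos: [0.5275, 0.3575, 0.1758]
orientation: [[-1.0, 0.001, -0.0], [0.001, 1.0, 0.0], [0.0, 0.0, -1.0]]
force: [1.3, 0.7, -3.7]
finger_gap: 0.0133
finger_force: 39.0
```

In the tool's units: 7 mm is 0.0117, 6 mm is 0.01.

drive_tool(plan=[[8, 0, 0.0033, 0, 0], [8, 0, 0.0067, 0, 0], [8, 0, 0.01, 0, 0], [8, 0, 0.0117, 0, 0], [8, 0, 0.0117, 0, 0]])

```text
time_s: 12.15
tool_pos: [0.5272, 0.3641, 0.1756]
orientation: [[-1.0, 0.001, -0.001], [0.001, 1.0, -0.001], [0.001, -0.001, -1.0]]
force: [0.6, -3.0, -4.4]
finger_gap: 0.0137
finger_force: 39.0
```

In the tool's units: 20 mm is 0.0333, 18 mm is 0.03.

drive_tool(plan=[[8, 0, 0.0033, 0.0003, 0], [8, 0, 0.0067, 0.0007, 0], [8, 0, 0.01, 0.001, 0], [8, 0, 0.0133, 0.0013, 0], [8, 0, 0.0167, 0.0017, 0], [8, 0, 0.02, 0.002, 0], [8, 0, 0.0233, 0.0023, 0], [8, 0, 0.0267, 0.0027, 0], [8, 0, 0.03, 0.003, 0], [8, 0, 0.0333, 0.0033, 0], [8, 0, 0.0333, 0.0033, 0], [8, 0, 0.0333, 0.0033, 0]])

```text
time_s: 13.35
tool_pos: [0.5275, 0.3851, 0.174]
orientation: [[-1.0, 0.0, 0.0], [0.0, 1.0, 0.001], [-0.0, 0.001, -1.0]]
force: [-0.4, -0.6, -3.5]
finger_gap: 0.0134
finger_force: 39.6
```

In the tool's units: 14.8 mm is 0.0247, 11.2 mm is 0.0187, 0.16 rad is 0.0509.

drive_tool(plan=[[8, 0, 0.0025, 0, 0], [8, 0, 0.0025, 0, 0], [8, 0.0062, 0.005, 0, 0.0127], [8, 0.0125, 0.0083, 0, 0.0255], [8, 0.0187, 0.0117, 0, 0.0382], [8, 0.0247, 0.0152, 0, 0.0509], [8, 0.0247, 0.0152, 0, 0.0509], [8, 0.0247, 0.0152, 0, 0.0509]])

```text
time_s: 14.15
tool_pos: [0.513, 0.3937, 0.174]
orientation: [[-0.987, 0.159, 0.001], [0.159, 0.987, 0.001], [-0.001, 0.001, -1.0]]
force: [0.4, -0.3, -4.7]
finger_gap: 0.0137
finger_force: 40.0
```

Run:
```python
from h import *
for c in ("top","side"):
    im,d=eyes.grab_frame(c)
    for n in ("cell","bolt_knob","gate"):
        for r in look_for(c,n)[:2]: print(c,n,round(r["p"],2),np.round(w(c,r["centre"]),3))
    if c=="side": cv2.imwrite("pics/side3.png",cv2.resize(im[130:240,260:380],None,fx=6,fy=5,interpolation=cv2.INTER_CUBIC)[...,::-1])
```

```text
top cell 0.95 [ 0.481 -0.133  0.007]
top gate 0.32 [ 0.474 -0.134  0.003]
side cell 0.63 [ 0.476 -0.135  0.003]
side cell 0.41 [ 0.462  0.219 -0.   ]
side bolt_knob 0.64 [0.531 0.377 0.122]
side bolt_knob 0.58 [ 0.472 -0.131  0.002]
side gate 0.49 [0.542 0.344 0.122]
```

View pics/side3.png

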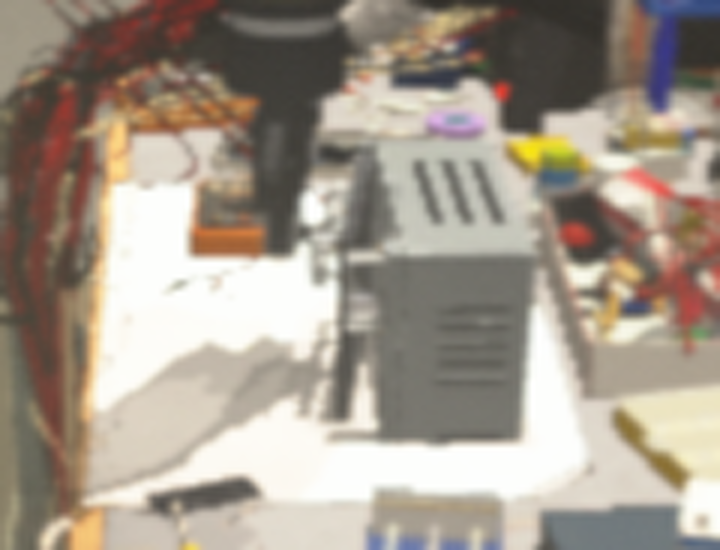

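The gate has come ajar: the dark leaf shows off the frame at (345,370) in the crop, and the forces are low. I'll continue the arc.

In the tool's units: 48.4 mm is 0.0807, 41.1 mm is 0.0685, 0.62 rad is 0.1974.

drive_tool(plan=[[8, 0.0062, 0.0028, 0.0003, 0.0127], [8, 0.0155, 0.0075, 0.0007, 0.0318], [8, 0.0247, 0.0127, 0.001, 0.0509], [8, 0.0333, 0.0185, 0.0013, 0.07], [8, 0.0417, 0.0248, 0.0017, 0.0891], [8, 0.0495, 0.0315, 0.0017, 0.1082], [8, 0.057, 0.0387, 0.0017, 0.1273], [8, 0.064, 0.0462, 0.0017, 0.1464], [8, 0.0707, 0.0542, 0.0017, 0.1655], [8, 0.0768, 0.0627, 0.0017, 0.1846], [8, 0.0807, 0.0685, 0.0017, 0.1974], [8, 0.0807, 0.0685, 0.0017, 0.1974]])

```text
time_s: 15.75
tool_pos: [0.472, 0.4427, 0.1733]
orientation: [[-0.711, 0.703, 0.002], [0.703, 0.711, 0.001], [-0.0, 0.002, -1.0]]
force: [2.7, -0.2, -1.9]
finger_gap: 0.0136
finger_force: 41.2
```

drive_tool(plan=[[8, 0, 0, 0, 0], [8, 0, 0, 0, 0], [8, 0, 0, 0, 0], [8, 0, 0, 0, 0], [8, 0, 0, 0, 0]])

```text
time_s: 16.25
tool_pos: [0.4719, 0.4417, 0.1731]
orientation: [[-0.71, 0.704, 0.001], [0.704, 0.71, 0.0], [-0.0, 0.001, -1.0]]
force: [3.0, -0.4, -1.5]
finger_gap: 0.0134
finger_force: 42.3
```

Run:
```python
from h import *
s=sensors.observe();print(np.round(s["joint_pos"],2),np.abs(s["joint_vel"]).max())
im,d=eyes.grab_frame("top");P=cloud("top",d)
cv2.imwrite("pics/top4.png",cv2.resize(im[125:255,190:350],None,fx=4.5,fy=4.5,interpolation=cv2.INTER_CUBIC)[...,::-1])
for n in ("cell",):
    for r in look_for("top",n)[:2]: print(n,round(r["p"],2),np.round(w("top",r["centre"]),3))
im,d=eyes.grab_frame("side");P=cloud("side",d);z=P[...,2]
for n in ("gate","bolt_knob"):
    for r in look_for("side",n)[:2]: print(n,round(r["p"],2),np.round(w("side",r["centre"]),3))
cv2.imwrite("pics/side4.png",cv2.resize(im[130:240,260:380],None,fx=6,fy=5,interpolation=cv2.INTER_CUBIC)[...,::-1])
m=(z>.125)&(z<.152)&(P[...,1]>.3)&(P[...,1]<.5)&(P[...,0]>.42)&(P[...,0]<.562);print(np.round(P[m][:40],3).tolist())
```

```text
[-0.74  0.88 -0.16  1.6   0.19  0.68 -0.2 ] 0.0023147195218482667
cell 0.71 [ 0.478 -0.131  0.007]
cell 0.47 [0.457 0.219 0.004]
[[0.476, 0.463, 0.151], [0.48, 0.464, 0.151], [0.503, 0.466, 0.15], [0.56, 0.476, 0.146], [0.476, 0.457, 0.15], [0.48, 0.455, 0.151], [0.495, 0.456, 0.15], [0.502, 0.459, 0.149], [0.552, 0.466, 0.146], [0.556, 0.47, 0.144], [0.559, 0.467, 0.145], [0.472, 0.457, 0.146], [0.476, 0.446, 0.15], [0.48, 0.448, 0.15], [0.487, 0.444, 0.151], [0.491, 0.454, 0.147], [0.495, 0.458, 0.146], [0.499, 0.457, 0.146], [0.54, 0.459, 0.145], [0.544, 0.457, 0.146], [0.548, 0.458, 0.145], [0.551, 0.455, 0.146], [0.555, 0.461, 0.144], [0.56, 0.468, 0.141], [0.472, 0.448, 0.146], [0.476, 0.451, 0.144], [0.48, 0.444, 0.147], [0.483, 0.439, 0.149], [0.487, 0.438, 0.15], [0.491, 0.453, 0.144], [0.532, 0.45, 0.144], [0.536, 0.449, 0.145], [0.539, 0.444, 0.147], [0.543, 0.443, 0.147], [0.547, 0.454, 0.143], [0.551, 0.458, 0.141], [0.556, 0.463, 0.139], [0.56, 0.466, 0.138], [0.461, 0.426, 0.151], [0.465, 0.424, 0.151]]
```

View pics/side4.png

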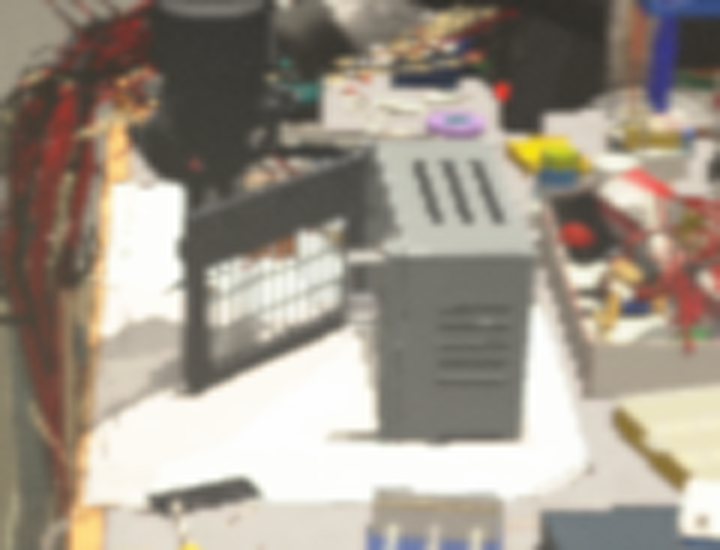

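View pics/top4.png

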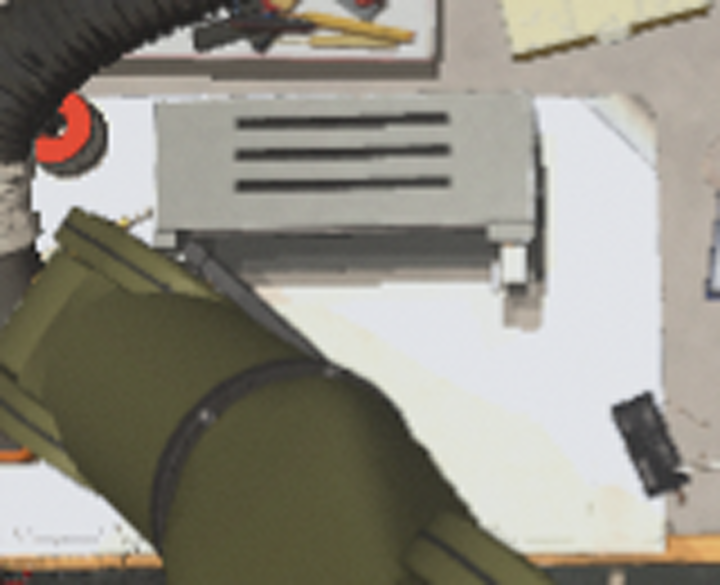

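The gate stands about 45° open: in the side crop it runs from (190,390) to (350,160), and in the top crop its upper edge runs from (195,245) to (330,365). The knob is held, everything is still, and the cell is in the tray, so I'll hand the job in.

```bash
python3 -c "
from h import *
print(arm.job_done())"
```

```text
the job is handed in; nothing more can be done
None
```

I handed the job in at about 16 s with the larger cell flat in the tray, the bolt drawn back about 29 mm by the arm's travel, and the gate held about 45° open by its knob. I have no verdict from the judging.

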